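# Third hand for riveting a bread tin

### The job

Slide the double bread tin along the bench, without lifting it, to the outlined place in front of the sprung stop, so that it stands squarely inside the outline and does not yet push the stop. Then slide it straight forward against the stop and press the stop in about half-way (about 12 N, pointer on the white line), never to the end of its travel, and keep that push steady, square and centred for two seconds so that a colleague can rivet the new strap on: finish while still holding and pressing the tin there. Leave the other things on the bench where they are.

Things in the scene. Friction and masses are not known exactly. Their poses are not given: they have to be found in the camera images.
- pan_center (a point): centre, 30 mm above the bench, of the double bread tin: dark steel, open, 180 mm (its x) by 158 mm (its y), 60 mm high, 0.5 to 0.8 kg, loose, same both ways round. Walls and floor 4 mm thick. A middle wall, 10 mm thick and rim-high, runs along x through this point between two 70 mm wide hollows: pinch it from above. Dragging takes 2 to 6 N.
- mark (a point): centre of the black outline (204 x 182 mm) drawn on the bench in front of the stop, 30 mm above the bench: the tin's centre lies here when it stands inside the outline. Its x axis points squarely at the stop, the way the stop is pushed in; its y axis lies along the stop's face.
- stop_face (a point): middle of the sprung stop's front face, 40 mm above the bench, axes as the mark's. An upright aluminium plate 110 mm wide, 13 to 55 mm above the bench, with a 130 mm wide steel strap on its front. At rest it is 125 mm ahead of the mark's centre: 35 mm ahead of a tin centred there.
- jig: the jig, origin on the bench under the mark, axes as the mark's: the outline and, behind the stop, a fixed grey housing 110 mm wide, 50 mm high, 190 to 260 mm ahead of the origin, with three lines across its top: thin, wide white, thin
- stop (a joint): how far the sprung stop is pushed in, in m: 0 at rest, 0.040 at the end. Spring of 600 N/m, no preload: half-way, 0.020, takes 12 N. The tip of its pointer bar, over the housing's top, lies at the near thin line at rest, at the wide white line half-way and at the far thin line at the end.
- single_tin: single loaf tin of the same dark steel, 180 x 80 x 60 mm, open top with no wall inside; not part of the job. Origin at the centre of its underside
- rivet_mug: aluminium cup 72 mm wide, 75 mm high, beside the stop; a bystander. Origin at the centre of its underside
- driver: screwdriver 120 mm long, lying beside the stop on its other side; a bystander. Origin under its middle
- jar: white jar 70 mm wide, 100 mm high; a bystander. Origin under its centre
- bowl: steel bowl 130 mm wide, 60 mm high; a bystander. Origin under its centre
Not all that is in view belongs to the job. Leave any green look-alike of the part that bears pan_center alone.

How it is judged:
By the outcome, as a careful person would: the job done as asked, in the order asked, and still so for the second after the job is handed in, while the arm keeps its last pose, push and grip.
It also fails if it takes over 43 s, if anything falls off the work surface, if the arm or the gripper's body presses on something with over 40 N, if the wrist force passes 120 N, or if a joint passes its speed limit or range.

### The arm

A 6-joint arm with a two-finger parallel gripper is mounted at the origin on the work surface. World frame = base frame: x ahead of the robot, y to its left, z up, the work surface at z = 0. Lengths are in m, angles in rad, forces in N, time in s.
With the tool pointing down it reaches from about 0.35 to 0.975 m from the base axis. Payload 4.9 kg.
Tool frame: the origin (TCP) lies at the very end of the fingers, on their centre line; the grasp point (between the pads) lies manip.grip_point_offset behind it (manip.grip_point_offset is the distance from the TCP to the grasp point, in m); z points along the fingers, y is the direction in which the jaws open and shut (so a half turn about z gives the same grasp; the last joint's range is limited). The gripper opens to 85 mm and grips with 20 to 120 N. Pads are 22 mm wide; open, the fingers measure 114 mm over their backs; the gripper's body (76 mm by 85 mm) begins 54 mm behind the grasp point. The pads swing forward as they close: fully open they stand 13 mm farther back than shut.
Start: joints at [-1.219, 0.053, 1.613, -0, 1.476, -0.119], TCP at [0.283, -0.557, 0.231] pointing down, gripper open.
Joint ranges: [-3.01, 3.01], [-1.01, 2.22], [0.06, 2.58], [-1.02, 4.17], [0.09, 2.62], [-3.14, 3.14]. Speed limits (rad/s): [2.57, 2.57, 3.14, 3.14, 3.14, 3.14].

### API

Orientations are given as a unit quaternion [w, x, y, z].
In Python, from plant import status, grab_frame, camera_params, ticket, boxes_of, outline_of, manip gives the robot as it stands. The module is installed in compiled form; this text tells all that it offers.
- The arm moves only by the tool play_rows, never from a script. Its argument "deltas" is a list of rows, each a list of 2 entries, a list of its own where there are three numbers: the shift along the world's x, y, z in m, then the turn about the world's z in rad. A call has 1 to 5 rows; each row is the pose to reach, as a shift and turn from the pose commanded when the call began; what a row does not reach only later rows make up. A row lasts 1/8 s, in which the tool goes at most 62.5 mm and 10.7 degrees, less where a joint would pass 70% of its speed; a pose out of reach is approached as far as the arm can. A call with a gripper value outside its range is refused whole. "grip" is the opening, from -1 (shut) to 1 (fully open), set as the call begins (left out, the last holds). The fingers move at their own pace and stop on an object; the grip force is fixed at half the most. Time passes only in rows, so rows that repeat a pose let the fingers close. It gives the time, the measured TCP pose, the force and the opening at its end, in the units of the state.
- status.state(): the state, without advancing time (a new reading comes with each control period).
- grab_frame(name): name is "side" or "top" or "wrist"; returns (picture, depth): 384x512x3 uint8, blue, green, red; 384x512 float32, m along the optical axis (not along the pixel's ray), 0 where there is no reading.
- camera_params(name): a dict with "mtx" (3x3 intrinsics, pixels), "world_from_camera" (4x4, takes a point from camera to world coordinates). Camera axes: x right, y up, looking along -z (the intrinsics and any distortion apply to the point x, -y, -z); pixel columns grow to the right and rows downward; lengths in m; the calibration is good to about 2 mm. A picture is of the moment at which its call begins: read the wrist's pose just before it. camera_params takes no time and is no camera call; for the wrist camera it gives the pose at the moment of the call.
- ticket.job_done(): hands the job in, once; it reports no verdict.
Trained networks look in the newest picture that a camera, given by its name, has taken for a name from the list of things; names that differ only in an ending like _2 or _b are one class to them, and where a whole thing is asked for, a point or a joint stands for the part that bears it (a point fixed in the world has none). Each returns a list of dicts, best first, with "confidence" (0 to 1); they miss things now and then, are a little off and sometimes report something else, mostly with a low value. They report only what shows in the picture. A call takes as long as a camera call. They do not tell look-alikes from the thing itself.
- boxes_of(camera, name): "box" ([left, top, right, bottom] in pixels, round what is visible of it).
- outline_of(camera, name): "region" (384x512 bool, what is visible of it) and "box" ([left, top, right, bottom] in pixels, round what is visible of it).
The state is a dict: "time": time; "joint_pos": joint angles; "joint_vel": joint speeds; "joint_efforts": joint torques, N m; "tool_pos": TCP position; "tool_rot": TCP orientation; "contact_force": force on the tool from outside, world axes, zero at the start; "ft_torque": the same for the moment, N m; "gripper_width": opening from 0.0 (shut) to 1.0 (fully open).
Only numpy, scipy, OpenCV 4.12 (cv2) and the standard library are available. Lean on these libraries where they do the work, as an engineer would, in place of code of your own. Each camera call takes 0.05 s, during which the arm holds its last target.

## Working session

There is one attempt and no reset: what is moved stays moved. The work goes in short steps, Python scripts to look and compute and a tool call to move; the robot and the scene stay as the last step left them, time stands still between calls to the robot, and variables do not carry over. Pictures are saved under pics/ and viewed, and the job is handed in when it is done.

Besides the shell and the picture viewer there is one more tool, called as name([rows], argument=value, ...), one row to a line, values as JSON. play_rows: Moves the arm, as the interface text tells. Its arguments: {"type":"object","properties":{"deltas":{"type":"array"},"grip":{"type":"number"}},"required":["deltas"]}

```bash
mkdir -p pics
cat > h.py <<'E'
import numpy as np, cv2
from plant import status, grab_frame, camera_params, ticket, boxes_of, outline_of, manip
def world(cam,u,v,d,P=None):
    P=P or camera_params(cam);K=P["mtx"];T=np.array(P["world_from_camera"])
    u=np.asarray(u,float);v=np.asarray(v,float);d=np.asarray(d,float)
    x=(u-K[0][2])/K[0][0]*d;y=(v-K[1][2])/K[1][1]*d
    p=np.stack([x,-y,-d,np.ones_like(d)],-1)
    return (p@T.T)[...,:3]
def plane(cam,u,v,z,P=None):
    P=P or camera_params(cam);a=world(cam,u,v,np.ones_like(np.asarray(u,float)),P);c=np.array(P["world_from_camera"])[:3,3]
    r=a-c; return c+r*((z-c[2])/r[...,2])[...,None]
def pix(cam,p,P=None):
    P=P or camera_params(cam);K=np.array(P["mtx"]);T=np.linalg.inv(np.array(P["world_from_camera"]))
    q=np.c_[np.atleast_2d(p),np.ones(len(np.atleast_2d(p)))]@T.T
    return np.stack([K[0,0]*q[:,0]/-q[:,2]+K[0,2],K[1,1]*-q[:,1]/-q[:,2]+K[1,2]],-1)
E
python3 - <<'E'
from h import *
print(status.state(), manip.grip_point_offset)
for c in ("top","side"):
    im,d=grab_frame(c); cv2.imwrite(f"pics/{c}0.png",cv2.resize(im,None,fx=1.5,fy=1.5)); np.savez(f"{c}0.npz",im=im,d=d)
    P=camera_params(c); print(c,P)
    for n in ("pan_center","jig","stop","single_tin"):
        print(n,[(b["box"],round(b["confidence"],2)) for b in boxes_of(c,n)])
E
```

```text
{'time': 0.0, 'joint_pos': array([-1.21894881e+00,  5.33411391e-02,  1.61428740e+00,  3.42692985e-05,
        1.47601384e+00, -1.18991681e-01]), 'joint_vel': array([-1.15388794e-03,  2.65431625e-04, -3.53515752e-04,  1.02881401e-03,
        1.76330637e-04, -9.26746836e-05]), 'joint_efforts': array([-2.50874378e-03, -3.93679547e+01, -3.70182431e+01, -3.83768902e-04,
        6.81197052e-03,  3.58079390e-06]), 'tool_pos': array([ 0.28331886, -0.55639674,  0.23007672]), 'tool_rot': array([-1.01990322e-03,  9.72416426e-01,  2.33249315e-01, -1.02112356e-04]), 'contact_force': array([-0.24183044, -0.50487563,  0.28143656]), 'ft_torque': array([ 0.01746472, -0.07402915, -0.0050113 ]), 'gripper_width': 1.0031705170990086} 0.0187
top {'mtx': array([[393.64378731,   0.        , 251.18403763],
       [  0.        , 393.64378731, 192.74211451],
       [  0.        ,   0.        ,   1.        ]]), 'world_from_camera': array([[ 1.96916539e-02,  9.96124088e-01, -8.57265457e-02,
         3.72822883e-01],
       [-9.99806098e-01,  1.96131531e-02, -1.75793183e-03,
        -2.13558164e-02],
       [-6.9
[... 418 characters left out ...]
)]
side {'mtx': array([[346.64225172,   0.        , 256.81454184],
       [  0.        , 346.64225172, 186.05162942],
       [  0.        ,   0.        ,   1.        ]]), 'world_from_camera': array([[-0.91403503,  0.25235576, -0.31757918,  0.17695318],
       [-0.40549331, -0.54773436,  0.73182118,  0.6822904 ],
       [ 0.01073027,  0.79768643,  0.60297697,  0.64816386],
       [ 0.        ,  0.        ,  0.        ,  1.        ]])}
pan_center [([255.2, 128.5, 322.5, 179.9], 0.61), ([337.8, 143.2, 354.3, 192.1], 0.57)]
jig [([132.0, 174.5, 272.7, 240.8], 0.89), ([122.7, 208.7, 156.1, 245.3], 0.23)]
stop [([163.6, 179.1, 197.8, 213.1], 0.87)]
single_tin [([172.6, 238.9, 266.9, 310.4], 0.85)]
```

View pics/top0.png

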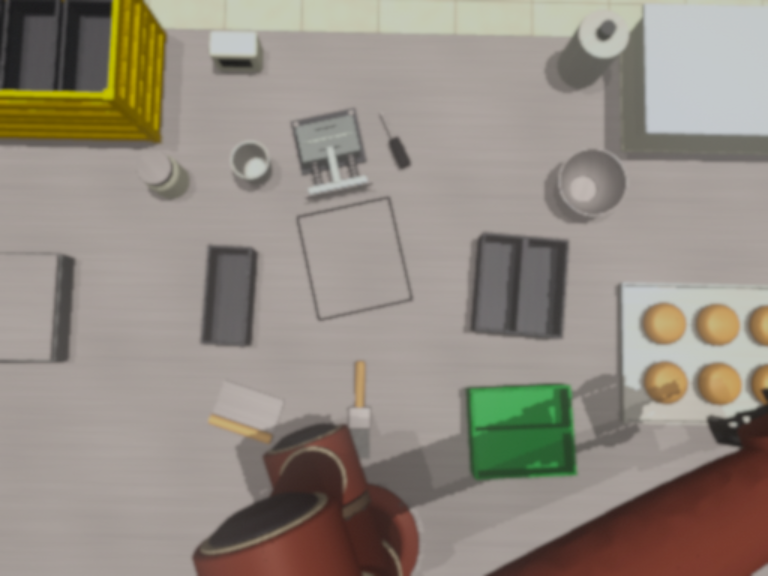

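View pics/side0.png

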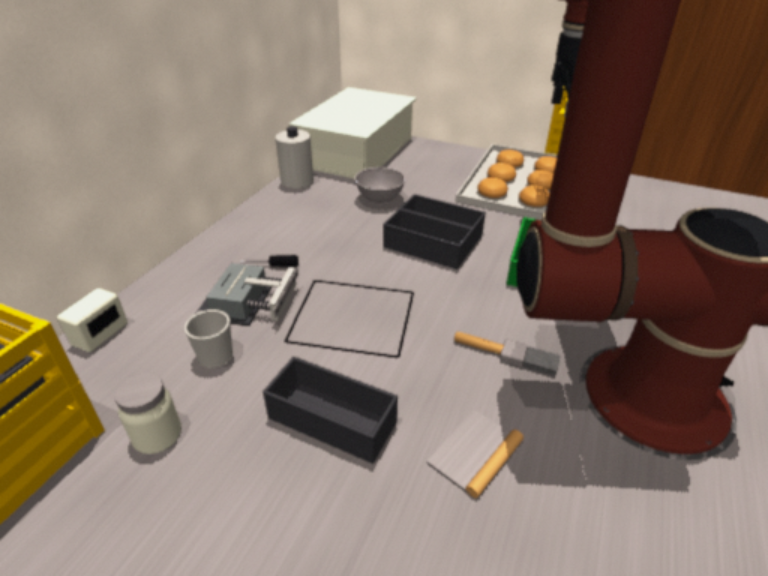

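The dark double tin is at about (346,190) in the raw top picture. The green look-alike is at about (347,287) and I'll leave it alone. The outline corners are near (198,144), (259,131), (275,199) and (213,213). The stop is above it at (225,120).

Run:
```python
from h import *
im=np.load("top0.npz")["im"];d=np.load("top0.npz")["d"]
g=im.max(2).astype(int)
r=outline_of("top","pan_center")  # newest top frame
for k in r[:2]:
    m=k["region"];print(k["confidence"],k["box"],im[m].mean(0))
m=[k for k in r if im[k["region"]].max(1).mean()<im[k["region"]].min(1).mean()+25][0]["region"]
# 3D points of the tin
H,W=d.shape;vv,uu=np.mgrid[:H,:W]
p=world("top",uu,vv,d)
box=(slice(140,240),slice(295,395))
z=p[...,2]
print("bench z",np.median(z[230:238,250:300]))
M=np.zeros_like(m);M[box]=(z[box]>0.05)&(z[box]<0.075)&(g[box]<130)
print(M.sum(), np.median(z[M]))
q=p[M][:,:2]
rect=cv2.minAreaRect(q.astype(np.float32));print("3d rim rect",rect)
# image contour rect at z=.06
cs=cv2.findContours(M.astype(np.uint8),cv2.RETR_EXTERNAL,cv2.CHAIN_APPROX_NONE)[0];c=max(cs,key=cv2.contourArea)[:,0]
w=plane("top",c[:,0],c[:,1],0.06)[:,:2];print("rim plane rect",cv2.minAreaRect(w.astype(np.float32)))
# outline
def line(a,b):
    pts=[]
    a=np.array(a,float);b=np.array(b,float);t=(b-a)/np.hypot(*(b-a));n=np.array([-t[1],t[0]])
    for s in np.linspace(.1,.9,60):
        c0=a+(b-a)*s;o=np.arange(-5,5.01,.25);xy=c0+o[:,None]*n
        val=cv2.remap(im.mean(2).astype(np.float32),xy[:,0].astype(np.float32)[None],xy[:,1].astype(np.float32)[None],cv2.INTER_LINEAR)[0]
        wgt=np.clip(np.median(val)-15-val,0,None)
        if wgt.sum()>20: pts.append(c0+n*(wgt*o).sum()/wgt.sum())
    return plane("top",np.array(pts)[:,0],np.array(pts)[:,1],0.0)[:,:2]
cor=[(198,144),(259.5,131),(274.5,199.5),(213,213)]
L=[]
for i in range(4):
    w=line(cor[i],cor[(i+1)%4]);f=cv2.fitLine(w.astype(np.float32),cv2.DIST_HUBER,0,.01,.01).ravel();L.append(f);print(len(w),f,np.degrees(np.arctan2(f[1],f[0])))
C=[]
for i in range(4):
    a=L[i-1];b=L[i];s=np.linalg.solve(np.array([a[:2],-b[:2]]).T,b[2:]-a[2:]);C.append(a[2:]+s[0]*a[:2])
C=np.array(C);print(C,C.mean(0),[np.hypot(*(C[i]-C[i-1])) for i in range(4)])
big=cv2.resize(im[120:330,290:400],None,fx=5,fy=5,interpolation=cv2.INTER_CUBIC)[:600];cv2.imwrite("pics/tin.png",big)
cv2.imwrite("pics/jig.png",cv2.resize(im[60:220,180:290],None,fx=4,fy=4)[:600])
```

```text
0.96 [312.3, 255.4, 387.2, 318.8] [ 65.27527216 116.98289269  57.72206176]
0.65 [314.8, 155.9, 382.0, 225.0] [91.92700548 91.77055306 94.57125062]
bench z -0.0002768906061412224
805 0.0601507403208017
3d rim rect ((0.47881704568862915, -0.28224894404411316), (0.15873299539089203, 0.1801917850971222), 85.70406341552734)
rim plane rect ((0.47891104221343994, -0.2822687029838562), (0.15908139944076538, 0.18046511709690094), 85.69242858886719)
60 [ 0.23459281 -0.9720937   0.6297191   0.04901948] -76.43237
60 [ 0.9718941   0.23541844  0.5536519  -0.06124761] 13.616289
60 [ 0.23483825 -0.97203445  0.42692617  0.01990392] -76.41791
60 [0.9719771  0.23507553 0.50826186 0.11497196] 13.596075
[[ 0.60798264  0.13908973]
 [ 0.6506589  -0.03774995]
 [ 0.4524541  -0.0857604 ]
 [ 0.4097163   0.09113842]] [0.530203   0.02667945] [np.float32(0.20398252), np.float32(0.1819163), np.float32(0.20393664), np.float32(0.18198822)]
```

View pics/tin.png

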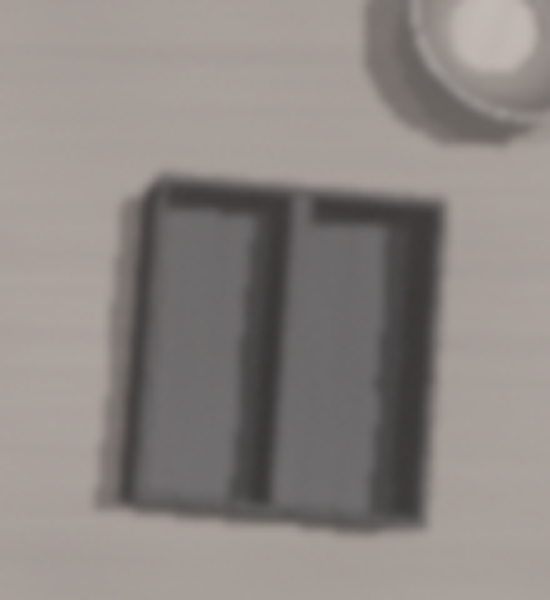

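View pics/jig.png

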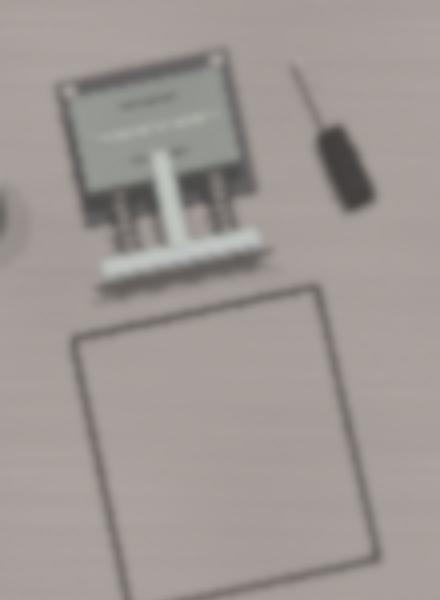

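Two tins fit the shape: the dark one at raw pixel (346,190) and the green one at (347,287). The dark steel one is the match, and the crop confirms it with two hollows and a middle wall. Its rim measures 159 x 180 mm at z=0.060, which agrees with the given sizes.

The tin's centre is (0.4789, -0.2823), yaw -4.3°. The outline measures 204 x 182 mm as given, with its centre at (0.5302, 0.0267) and yaw +13.6°.

Next I move above the tin.

play_rows([
  [[0.04, 0.055, 0.0], -0.11],
  [[0.08, 0.11, -0.01], -0.22],
  [[0.12, 0.165, -0.03], -0.34],
  [[0.16, 0.22, -0.05], -0.45],
  [[0.196, 0.275, -0.07], -0.546],
], grip=1)

```text
time: 1.18
tool_pos: [0.4621, -0.3079, 0.1712]
tool_rot: [0.0, 0.999, -0.039, 0.001]
contact_force: [1.0, 0.2, -0.4]
gripper_width: 1.005
```

play_rows([
  [[0, 0, 0], 0],
  [[0, 0, 0], 0],
])

```text
time: 1.42
tool_pos: [0.4611, -0.3097, 0.1715]
tool_rot: [0.0, 0.999, -0.037, 0.0]
contact_force: [0.8, -0.9, 0.6]
gripper_width: 0.998
```

Run:
```python
from h import *
P=camera_params("wrist");s=status.state();print(s["tool_pos"],s["tool_rot"],s["time"])
im,d=grab_frame("wrist");cv2.imwrite("pics/w1.png",cv2.resize(im,None,fx=1.5,fy=1.5))
vv,uu=np.mgrid[:384,:512];p=world("wrist",uu,vv,d,P);z=p[...,2]
M=(z>.05)&(z<.072)&(abs(p[...,0]-.479)<.14)&(abs(p[...,1]+.282)<.13)&(d>0)
print(M.sum());q=p[M][:,:2]
print(cv2.minAreaRect(q.astype(np.float32)))
a=np.radians(-4.3);c=np.array([.4789,-.2823]);R=np.array([[np.cos(a),np.sin(a)],[-np.sin(a),np.cos(a)]])
l=(q-c)@R.T
k=(abs(l[:,1])<.02)&(abs(l[:,0])<.07);print("wall",k.sum(),cv2.fitLine(q[k].astype(np.float32),cv2.DIST_HUBER,0,.01,.01).ravel(),l[k].mean(0),l.min(0),l.max(0))
```

```text
[ 0.46105338 -0.30967939  0.17154069] [ 3.72478119e-04  9.99313556e-01 -3.70442514e-02  4.49390874e-05] 1.425
8065
((0.5042844414710999, -0.304068386554718), (0.19924211502075195, 0.2354012429714203), 85.6443099975586)
wall 1809 [ 0.99739665 -0.07211044  0.48375556 -0.28379416] [ 0.00495392 -0.00112588] [-0.09080828 -0.1195345 ] [0.14456999 0.07977467]
```

View pics/w1.png

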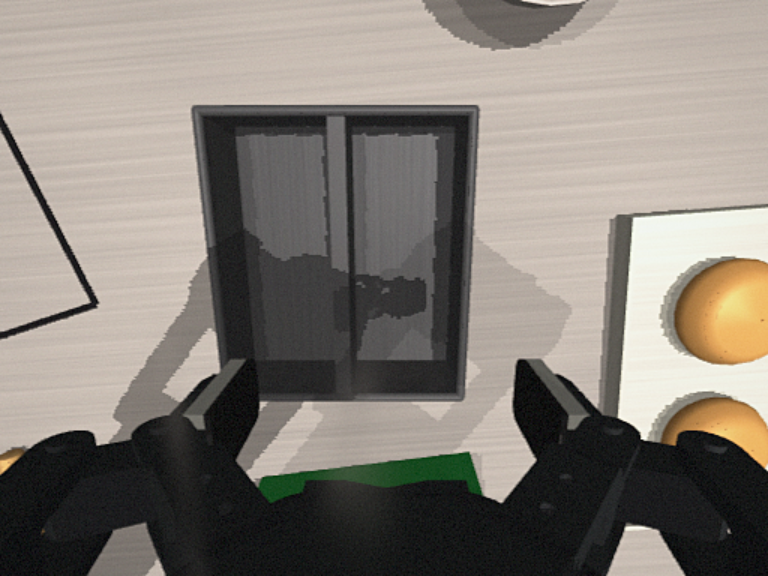

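The wrist view agrees with the top view: the dark tin's middle wall lies between the jaws, with yaw -4.2°. The arm stopped about 30 mm short, so I align and then go down.

play_rows([
  [[0.018, 0.027, 0], 0],
  [[0.018, 0.027, -0.03], 0],
  [[0.018, 0.027, -0.06], 0],
  [[0.018, 0.027, -0.09], 0],
  [[0.018, 0.027, -0.1], 0],
])

```text
time: 2.1
tool_pos: [0.4775, -0.2832, 0.0697]
tool_rot: [-0.001, 0.999, -0.039, -0.001]
contact_force: [0.2, 0.8, 0.0]
gripper_width: 1.001
```

Run:
```python
from h import *
s=status.state();print(s["tool_pos"],s["tool_rot"],s["time"],s["contact_force"])
```

```text
[ 0.47752637 -0.28322667  0.06972461] [-6.78420191e-04  9.99250481e-01 -3.86888679e-02 -1.08992609e-03] 2.1 [0.23528298 0.82127699 0.01252954]
```

play_rows([
  [[0.001, 0.0, -0.025], 0],
  [[0.001, 0.0, -0.048], 0],
  [[0.001, 0.0, -0.048], 0],
])

```text
time: 2.48
tool_pos: [0.479, -0.2827, 0.0225]
tool_rot: [-0.001, 0.999, -0.038, -0.001]
contact_force: [-0.5, -0.4, 0.3]
gripper_width: 1.0
```

play_rows([
  [[0, 0, 0], 0],
  [[0, 0, 0], 0],
  [[0, 0, 0], 0],
  [[0, 0, 0], 0],
  [[0, 0, 0], 0],
], grip=-1)

```text
time: 3.1
tool_pos: [0.4803, -0.2828, 0.0238]
tool_rot: [0.0, 0.999, -0.037, 0.0]
contact_force: [0.6, -0.3, 2.8]
gripper_width: 0.108
```

play_rows([
  [[0, 0, 0], 0],
  [[0, 0, 0], 0],
])

```text
time: 3.35
tool_pos: [0.4803, -0.2828, 0.0238]
tool_rot: [0.0, 0.999, -0.038, 0.0]
contact_force: [-0.9, -1.1, 5.3]
gripper_width: 0.108
```

```bash
cat >> h.py <<'E'
def tin(name,c0,cam="top"):
    im,d=grab_frame(cam);cv2.imwrite(f"pics/{name}.png",im)
    vv,uu=np.mgrid[:384,:512];p=world(cam,uu,vv,d);z=p[...,2]
    M=(z>.052)&(z<.068)&(np.hypot(p[...,0]-c0[0],p[...,1]-c0[1])<.135)&(im.max(2)<130)
    return im,p,M
E
python3 - <<'E'
from h import *
s=status.state();print(s)
im,p,M=tin("t2",(.479,-.282));q=p[M][:,:2];print(len(q),cv2.minAreaRect(q.astype(np.float32)))
cv2.imwrite("pics/t2b.png",cv2.resize(im[80:330,180:440],None,fx=2.3,fy=2.3))
E
```

```text
{'time': 3.35, 'joint_pos': array([-6.65496871e-01,  1.16051381e-01,  1.91818679e+00, -2.77832699e-04,
        1.10650797e+00,  9.80475614e-01]), 'joint_vel': array([-0.00138149,  0.00122444, -0.00110286,  0.00087622,  0.0014522 ,
        0.00151603]), 'joint_efforts': array([  0.58880746, -33.81006002, -29.08325136,   0.28560324,
        -0.12064825,   0.09045936]), 'tool_pos': array([ 0.48029254, -0.28276536,  0.02378316]), 'tool_rot': array([ 3.49184752e-04,  9.99295888e-01, -3.75171168e-02,  2.69541961e-04]), 'contact_force': array([-0.88037088, -1.1381621 ,  5.2755858 ]), 'ft_torque': array([-0.06462305,  0.15058504,  0.09331918]), 'gripper_width': 0.10802800830277497}
210 ((0.4807451367378235, -0.281604528427124), (0.15843339264392853, 0.17744481563568115), 86.53254699707031)
```

View pics/t2b.png

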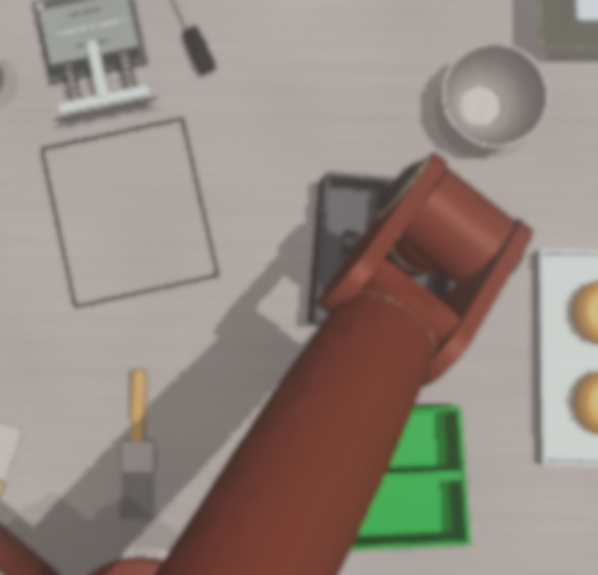

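The grip is on the wall: the opening reads about 9 mm and the tool feels 5 N upwards. I ease the downward press by 1 mm, then slide the tin and turn it gradually.

play_rows([
  [[0.001, 0.006, 0.001], 0.01],
  [[0.004, 0.024, 0.001], 0.025],
  [[0.007, 0.044, 0.001], 0.045],
  [[0.011, 0.064, 0.001], 0.065],
  [[0.014, 0.084, 0.001], 0.085],
])

```text
time: 4.03
tool_pos: [0.4939, -0.1966, 0.0238]
tool_rot: [-0.0, 1.0, 0.006, -0.0]
contact_force: [-1.1, -3.9, -2.5]
gripper_width: 0.112
```

play_rows([
  [[0.003, 0.02, 0], 0.02],
  [[0.007, 0.04, 0], 0.04],
  [[0.01, 0.06, 0], 0.06],
  [[0.014, 0.08, 0], 0.08],
  [[0.017, 0.1, 0], 0.1],
])

```text
time: 4.65
tool_pos: [0.5106, -0.0967, 0.0238]
tool_rot: [-0.0, 0.998, 0.056, -0.0]
contact_force: [-0.4, -2.5, -3.0]
gripper_width: 0.111
```

play_rows([
  [[0.003, 0.02, 0], 0.025],
  [[0.007, 0.04, 0], 0.05],
  [[0.01, 0.06, 0], 0.075],
  [[0.014, 0.08, 0], 0.1],
  [[0.017, 0.1, 0], 0.12],
])

```text
time: 5.28
tool_pos: [0.5274, 0.0032, 0.0238]
tool_rot: [-0.0, 0.993, 0.115, -0.001]
contact_force: [-0.3, -2.5, -2.1]
gripper_width: 0.107
```

play_rows([
  [[0.001, 0.01, 0], 0.005],
  [[0.002, 0.02, 0], 0.007],
  [[0.002, 0.024, 0], 0.007],
  [[0.002, 0.024, 0], 0.007],
  [[0.002, 0.024, 0], 0.007],
])

```text
time: 5.9
tool_pos: [0.5295, 0.0259, 0.0238]
tool_rot: [-0.001, 0.993, 0.118, -0.0]
contact_force: [0.1, 1.8, -4.7]
gripper_width: 0.111
```

Run:
```python
from h import *
s=status.state();print(s["tool_pos"],s["tool_rot"],np.degrees(2*np.arctan2(s["tool_rot"][2],s["tool_rot"][1])),s["contact_force"],s["ft_torque"])
im,p,M=tin("t3",s["tool_pos"]);q=p[M][:,:2];print(len(q),cv2.minAreaRect(q.astype(np.float32)))
cv2.imwrite("pics/t3b.png",cv2.resize(im[60:260,160:340],None,fx=3,fy=3))
im,p,M=tin("s3",s["tool_pos"],"side");q=p[M][:,:2];print(len(q),cv2.minAreaRect(q.astype(np.float32)))
cv2.imwrite("pics/s3b.png",cv2.resize(im[130:300,110:340],None,fx=3,fy=3))
```

```text
[0.52953205 0.02587737 0.02383997] [-5.51093160e-04  9.93022491e-01  1.17923204e-01 -3.81881149e-04] 13.544522863131972 [ 0.05127896  1.78680839 -4.6721916 ] [ 0.208349   -0.09732718 -0.00805875]
192 ((0.5291446447372437, 0.023671522736549377), (0.18123061954975128, 0.1575872153043747), 13.560977935791016)
762 ((0.5279828310012817, 0.026339687407016754), (0.1822349727153778, 0.16245320439338684), 13.666123390197754)
```

View pics/t3b.png

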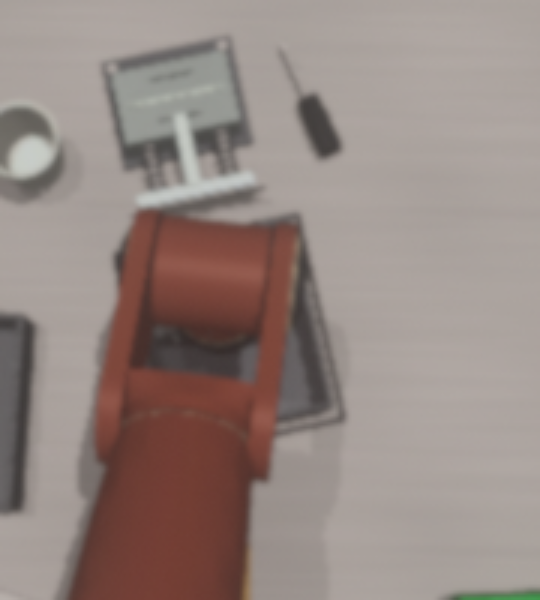

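View pics/s3b.png

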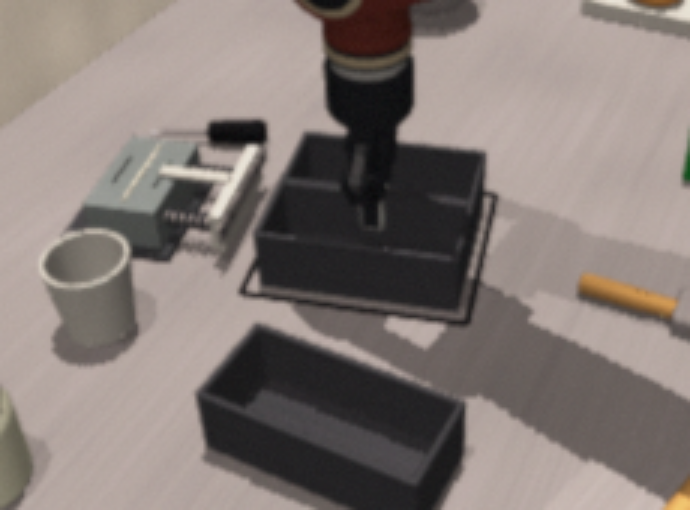

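The tin is about 1–2 mm from the mark and square, but the tool now carries -4.7 N of the tin's weight. I lower it a little and recheck the position.

play_rows([
  [[0.0007, 0.0008, -0.001], 0.0],
  [[0.0007, 0.0008, -0.001], 0.0],
  [[0.0007, 0.0008, -0.001], 0.0],
])

```text
time: 6.38
tool_pos: [0.5302, 0.0258, 0.0238]
tool_rot: [0.0, 0.993, 0.118, -0.001]
contact_force: [-5.6, -1.7, 1.9]
gripper_width: 0.113
```

```bash
cat >> h.py <<'E'
A=np.radians(13.6);MC=np.array([.5302,.0267]);RM=np.array([[np.cos(A),np.sin(A)],[-np.sin(A),np.cos(A)]])
def loc(xy): return (np.asarray(xy)[...,:2]-MC)@RM.T
E
python3 - <<'E'
from h import *
s=status.state();print(s["time"],s["tool_pos"],loc(s["tool_pos"]),np.degrees(2*np.arctan2(s["tool_rot"][2],s["tool_rot"][1])),s["contact_force"],s["ft_torque"])
for c in ("top","side"):
    im,p,M=tin(c+"4",s["tool_pos"],c);l=loc(p[M]);z=p[M][:,2]
    print(c,len(l),l.min(0),l.max(0),cv2.minAreaRect(l.astype(np.float32)))
    for ax in (0,1):
        h,e=np.histogram(l[:,ax],np.arange(-.1,.1,.002));print([(round(float(a)*1000),int(n)) for a,n in zip(e,h) if n>8])
    # stop plate front
    im,d=im,None
    q=p.reshape(-1,3);L=loc(q);k=(L[:,0]>.10)&(L[:,0]<.19)&(abs(L[:,1])<.07)&(q[:,2]>.045)&(q[:,2]<.062)
    h,e=np.histogram(L[k,0],np.arange(.1,.19,.002));print("stop",[(round(float(a)*1000),int(n)) for a,n in zip(e,h) if n>3], L[k].min(0)if k.any() else 0,np.median(L[k&(L[:,0]<.135)],0), L[k&(L[:,0]<.135)].min(0),L[k&(L[:,0]<.135)].max(0))
E
```

```text
6.375 [0.53023618 0.02578382 0.02381255] [-0.00018027 -0.000899  ] 13.554682880190287 [-5.56950091 -1.69877273  1.87251235] [-0.06966659  0.57720815  0.01712564]
top 185 [-0.09166545 -0.08198312] [0.08974393 0.07670659] ((-0.0007880255579948425, -0.0026535391807556152), (0.15853893756866455, 0.1815248429775238), 89.7416763305664)
[(-92, 13), (-90, 17), (-88, 12)]
[(-82, 29), (-80, 31), (-78, 29)]
stop [(124, 20), (126, 41), (128, 32), (130, 29), (132, 25), (134, 24), (136, 37), (138, 13), (142, 4), (150, 4), (156, 4), (164, 4), (174, 4), (186, 5)] [ 0.12455096 -0.06184165] [ 0.12920443 -0.0047335 ] [ 0.12455096 -0.06184165] [0.13499623 0.06333355]
side 757 [-0.09244137 -0.08099297] [0.08822033 0.081327  ] ((-0.002165846526622772, 0.00018247216939926147), (0.1806720793247223, 0.16224470734596252), 0.06739287078380585)
[(-94, 11), (-92, 30), (-90, 30), (-88, 20), (-82, 9), (-78, 9), (-76, 10), (-72, 9), (-68, 9), (-64, 9), (-58, 10), (-52, 10), (-44, 10), (-38, 9), (-36, 9), (-34, 9), (-28, 11), (-26, 9), (-20, 11), (-14, 9), (-12, 13), (-10, 9), (48, 11), (52, 10), (54, 10), (62, 9), (64, 9), (70, 10), (80, 9), (82, 27), (84, 43), (86, 31)]
[(-78, 36), (-76, 60), (-74, 24), (-8, 11), (-6, 14), (-4, 22), (-2, 26), (0, 27), (2, 53), (4, 62), (74, 24), (76, 95), (78, 104), (80, 14)]
stop [(122, 5), (124, 30), (126, 43), (128, 22), (130, 19), (132, 18), (134, 20), (136, 17), (138, 5), (140, 4), (146, 4), (166, 4), (184, 4), (186, 5)] [ 0.12341512 -0.0616481 ] [0.12760371 0.00987727] [ 0.12341512 -0.0616481 ] [0.13493797 0.06434645]
```

The tin is square to within 0.1°. It sits 1–2 mm short in the outline and perhaps 1–2 mm to the -y' side. I nudge it +1.5 mm in y' and +1 mm in x'.

play_rows([
  [[0.0005, 0.001, 0.0], 0.0],
  [[0.0008, 0.002, 0.0], 0.0],
  [[0.0008, 0.0025, 0.0], 0.0],
  [[0.0008, 0.0025, 0.0], 0.0],
])

```text
time: 6.98
tool_pos: [0.5322, 0.0283, 0.0238]
tool_rot: [0.001, 0.993, 0.118, 0.001]
contact_force: [-1.7, -5.6, 1.4]
gripper_width: 0.109
```

```bash
cat >> h.py <<'E'
def rep(tag):
    s=status.state();F=s["contact_force"];print(s["time"],s["tool_pos"],"loc",loc(s["tool_pos"]).round(4),np.degrees(2*np.arctan2(s["tool_rot"][2],s["tool_rot"][1])).round(2),"Fl",(RM@F[:2]).round(1),F[2].round(1),s["ft_torque"].round(2),s["gripper_width"])
    for c in ("top","side"):
        im,p,M=tin(c+tag,s["tool_pos"],c);l=loc(p[M])
        print(c,len(l),cv2.minAreaRect(l.astype(np.float32)))
        b=im[60:240,150:330] if c=="top" else im[130:260,110:340]
        cv2.imwrite(f"pics/{c}{tag}b.png",cv2.resize(b,None,fx=3.3,fy=3.3,interpolation=cv2.INTER_CUBIC))
        q=p.reshape(-1,3);L=loc(q);k=(L[:,0]>.11)&(L[:,0]<.19)&(abs(L[:,1])<.07)&(q[:,2]>.045)&(q[:,2]<.062)
        h,e=np.histogram(L[k,0],np.arange(.1,.19,.002));print("stop",[(round(float(a)*1000),int(n)) for a,n in zip(e,h) if n>3],L[k].min(0))
E
python3 -c "
from h import *
rep('5')"
```

```text
6.975 [0.53218105 0.02833641 0.02381565] loc [0.0023 0.0011] 13.57 Fl [-2.9 -5.1] 1.4 [-0.64  0.24  0.07] 0.10922344530588585
top 186 ((0.00041075795888900757, -0.0006152018904685974), (0.17970702052116394, 0.15825285017490387), 0.12091198563575745)
stop [(124, 22), (126, 43), (128, 29), (130, 26), (132, 25), (134, 31), (136, 24), (138, 22), (148, 4), (152, 4), (156, 4), (160, 4), (162, 4), (166, 4), (176, 4), (178, 4), (186, 5)] [ 0.12437186 -0.06456673]
side 762 ((0.0005028769373893738, 0.002194732427597046), (0.18088805675506592, 0.16251908242702484), 0.0935320109128952)
stop [(124, 36), (126, 40), (128, 21), (130, 18), (132, 18), (134, 19), (136, 19), (138, 6), (146, 4), (164, 4), (166, 4), (172, 4)] [ 0.12324158 -0.0598166 ]
```

The tin now stands squarely inside the outline, within 1 mm by the top view, and 35 mm clear of the stop. I let it stand briefly, then slide straight forward along (0.972, 0.235).

play_rows([
  [[0, 0, 0], 0],
  [[0, 0, 0], 0],
  [[0, 0, 0], 0],
  [[0, 0, 0], 0],
])

```text
time: 7.58
tool_pos: [0.5322, 0.0284, 0.0238]
tool_rot: [0.001, 0.993, 0.118, 0.001]
contact_force: [-1.3, -4.3, 2.1]
gripper_width: 0.113
```

play_rows([
  [[0.004, 0.0004, 0], 0],
  [[0.01, 0.0017, 0], 0],
  [[0.0165, 0.0033, 0], 0],
  [[0.023, 0.0049, 0], 0],
  [[0.0295, 0.0064, 0], 0],
])

```text
time: 8.2
tool_pos: [0.5603, 0.0357, 0.0238]
tool_rot: [-0.0, 0.993, 0.118, -0.001]
contact_force: [-9.3, -2.2, 7.7]
gripper_width: 0.11
```

play_rows([
  [[0, 0, 0], 0],
  [[0, 0, 0], 0],
])

```text
time: 8.45
tool_pos: [0.5615, 0.0359, 0.0238]
tool_rot: [-0.0, 0.993, 0.118, 0.001]
contact_force: [-1.9, 0.8, 4.2]
gripper_width: 0.107
```

```bash
python3 -c "
from h import *
rep('6')"
```

```text
8.45 [0.5615482  0.03587985 0.02381897] loc [0.0326 0.0016] 13.56 Fl [-1.6  1.2] 4.2 [0.19 0.31 0.01] 0.10680515749135337
top 150 ((-0.012129351496696472, -0.015255279839038849), (0.11746729165315628, 0.1595773696899414), 13.434046745300293)
stop [(132, 4), (134, 4), (136, 6), (148, 4), (156, 4), (174, 4), (184, 5)] [ 0.13053674 -0.05588585]
side 778 ((0.0531405434012413, 0.002695217728614807), (0.16061434149742126, 0.22657747566699982), 89.64624786376953)
stop [(112, 4), (114, 10), (116, 78), (118, 21), (120, 15), (126, 26), (128, 18), (130, 19), (132, 20), (134, 19), (136, 19), (138, 4), (142, 5), (162, 5), (168, 4), (172, 4), (178, 4), (184, 4)] [ 0.11046762 -0.06594964]
```

View pics/side6b.png

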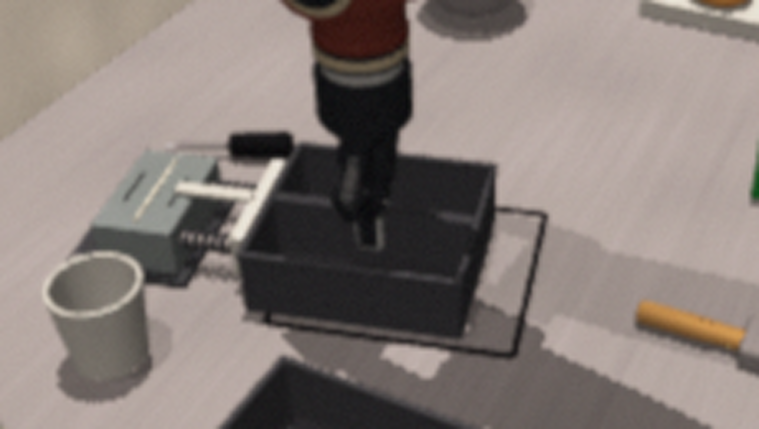

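About 5 mm of gap remains, square. I press slowly now.

play_rows([
  [[0.003, 0.0003, 0], 0],
  [[0.006, 0.0009, 0], 0],
  [[0.0095, 0.0017, 0], 0],
  [[0.0125, 0.0024, 0], 0],
  [[0.0157, 0.0031, 0], 0],
])

```text
time: 9.18
tool_pos: [0.573, 0.0378, 0.0238]
tool_rot: [0.0, 0.993, 0.119, -0.005]
contact_force: [-22.1, -1.9, 20.1]
gripper_width: 0.103
```

play_rows([
  [[0, 0, 0], 0],
  [[0, 0, 0], 0],
])

```text
time: 9.43
tool_pos: [0.5734, 0.038, 0.0238]
tool_rot: [0.0, 0.993, 0.119, -0.004]
contact_force: [-19.3, -3.0, 18.4]
gripper_width: 0.115
```

```bash
python3 -c "
from h import *
rep('7')"
```

```text
9.425 [0.57343587 0.03796653 0.02378923] loc [0.0447 0.0008] 13.61 Fl [-19.5   1.7] 18.4 [-0.25  2.18  0.04] 0.11473614850575334
top 149 ((0.0033371075987815857, -0.016782812774181366), (0.12362474203109741, 0.1589413285255432), 12.922408103942871)
stop [(170, 5), (176, 4), (184, 4)] [ 0.16744566 -0.04998766]
side 747 ((0.06518138945102692, 0.0024811923503875732), (0.22633539140224457, 0.162536159157753), 0.42527225613594055)
stop [(114, 6), (116, 6), (118, 4), (122, 6), (124, 5), (128, 79), (130, 30), (132, 12), (136, 6), (138, 21), (140, 17), (142, 18), (144, 18), (146, 11), (166, 4), (182, 4), (186, 5)] [ 0.11065148 -0.06933083]
```

View pics/side7b.png

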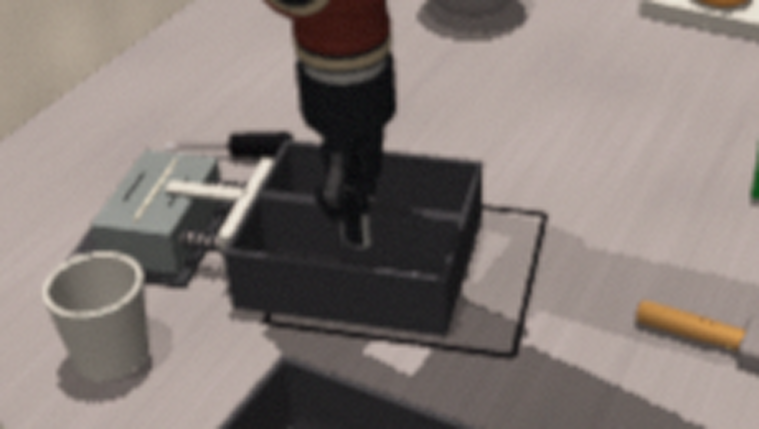

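View pics/top7b.png

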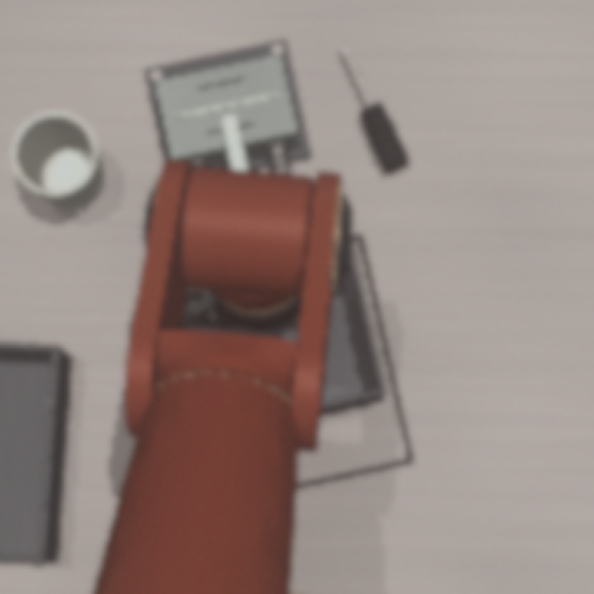

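The stop is in by about 8–9 mm: the pointer tip is at (230,117) in the crop and the white line at about y=105. The tool is pressing down 18 N, which adds drag. I raise the command 1.5 mm to relieve that and creep forward.

play_rows([
  [[0.0005, 0.0001, 0.0007], 0],
  [[0.001, 0.0002, 0.0013], 0],
  [[0.003, 0.0007, 0.0015], 0],
  [[0.005, 0.0012, 0.0015], 0],
  [[0.0068, 0.0017, 0.0015], 0],
])

```text
time: 10.15
tool_pos: [0.5783, 0.0391, 0.0238]
tool_rot: [0.0, 0.993, 0.118, -0.007]
contact_force: [-22.5, -4.5, 15.7]
gripper_width: 0.111
```

play_rows([
  [[0, 0, 0], 0],
  [[0, 0, 0], 0],
])

```text
time: 10.4
tool_pos: [0.5785, 0.0392, 0.0238]
tool_rot: [0.0, 0.993, 0.118, -0.006]
contact_force: [-20.0, -4.7, 14.1]
gripper_width: 0.106
```

```bash
python3 -c "
from h import *
rep('8')
im=cv2.imread('pics/top8.png');cv2.imwrite('pics/p8.png',cv2.resize(im[70:120,190:260],None,fx=10,fy=10,interpolation=cv2.INTER_CUBIC))"
```

```text
10.4 [0.5784788  0.03917156 0.02375291] loc [0.0499 0.0008] 13.6 Fl [-20.6   0.1] 14.1 [-0.54  2.39 -0.01] 0.10632460232512453
top 150 ((0.06604103744029999, -0.03828040510416031), (0.08434396237134933, 0.2147025763988495), 89.89938354492188)
stop [(186, 4)] [ 0.17281135 -0.05000965]
side 753 ((0.0711415559053421, 0.0023762956261634827), (0.22700586915016174, 0.16218005120754242), 0.4252009391784668)
stop [(112, 5), (116, 6), (118, 6), (122, 6), (126, 4), (130, 6), (132, 23), (134, 75), (136, 17), (138, 9), (142, 13), (144, 20), (146, 14), (148, 28), (150, 14), (152, 5), (164, 5), (168, 4), (184, 4)] [ 0.11020579 -0.0695719 ]
```

View pics/p8.png

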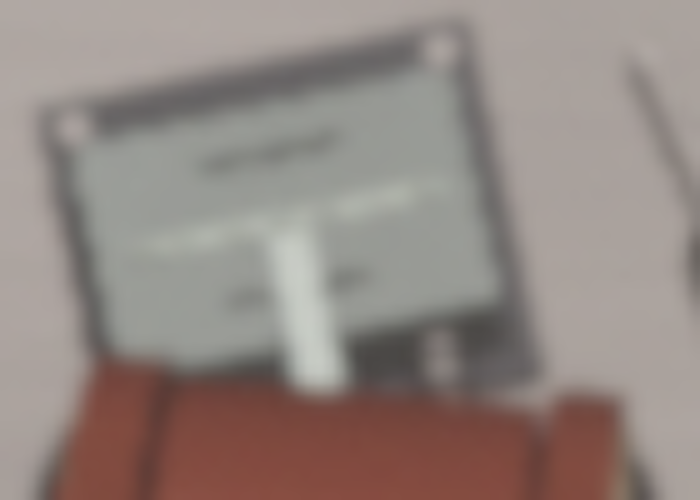

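View pics/side8b.png

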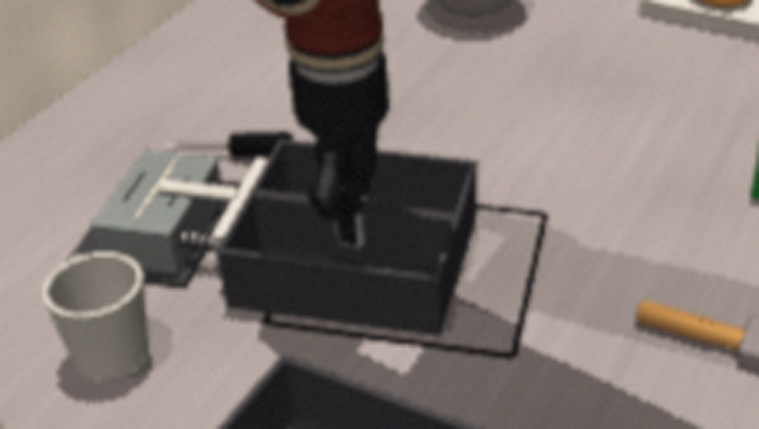

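The stop is now in about 14 mm by the tin's travel and the pointer, which is just short of the white line. I go about 5 mm further and relieve the down-press again.

play_rows([
  [[0.001, 0.0002, 0.0007], 0],
  [[0.002, 0.0005, 0.0014], 0],
  [[0.0033, 0.0008, 0.0015], 0],
  [[0.0046, 0.0011, 0.0015], 0],
  [[0.0055, 0.0013, 0.0015], 0],
])

```text
time: 11.12
tool_pos: [0.5826, 0.0402, 0.0238]
tool_rot: [0.0, 0.993, 0.118, -0.008]
contact_force: [-21.9, -6.1, 11.0]
gripper_width: 0.111
```

play_rows([
  [[0, 0, 0], 0],
  [[0, 0, 0], 0],
])

```text
time: 11.38
tool_pos: [0.5826, 0.0402, 0.0238]
tool_rot: [0.0, 0.993, 0.119, -0.008]
contact_force: [-19.6, -6.6, 10.2]
gripper_width: 0.11
```

```bash
python3 -c "
from h import *
rep('9')
a=np.load('top0.npz')['im'];im=cv2.imread('pics/top9.png');cv2.imwrite('pics/p9.png',np.hstack([cv2.resize(x[70:120,200:255],None,fx=7,fy=7,interpolation=cv2.INTER_CUBIC) for x in (a,im)]))
s=cv2.imread('pics/side9.png');cv2.imwrite('pics/q9.png',cv2.resize(s[160:230,130:210],None,fx=8,fy=8,interpolation=cv2.INTER_CUBIC))"
```

```text
11.375 [0.58259215 0.04020242 0.02380871] loc [0.0541 0.0008] 13.61 Fl [-20.6  -1.8] 10.2 [-0.7   2.42  0.06] 0.10969249997157639
top 146 ((0.0274106003344059, -0.04010835289955139), (0.12974807620048523, 0.08037196099758148), 0.06166462600231171)
stop [(186, 4)] [ 0.18193775 -0.04719608]
side 753 ((0.07433344423770905, 0.002514272928237915), (0.22489146888256073, 0.1604621559381485), 0.08412379026412964)
stop [(110, 4), (112, 5), (114, 4), (116, 5), (118, 5), (122, 6), (128, 6), (132, 5), (134, 5), (136, 10), (138, 84), (140, 21), (142, 11), (146, 10), (148, 19), (150, 21), (152, 18), (154, 18), (156, 7), (158, 4), (162, 4), (166, 5), (168, 4)] [ 0.11037006 -0.06910202]
```

View pics/p9.png

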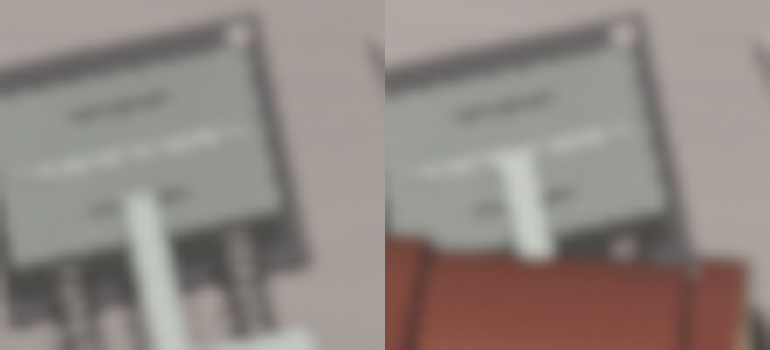

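View pics/q9.png

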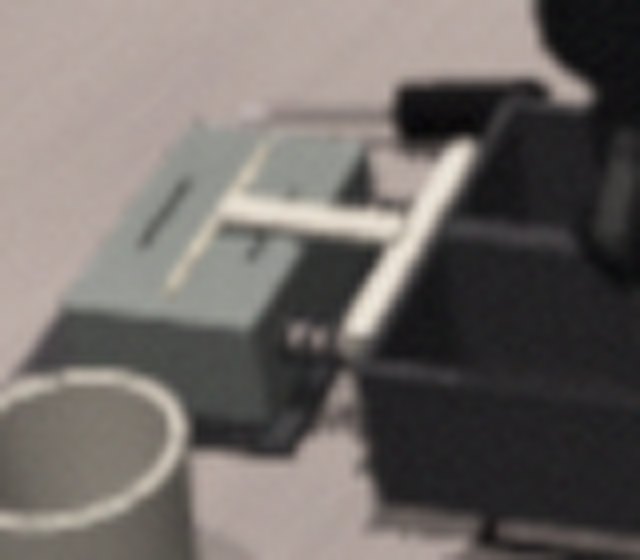

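```bash
cat > pm.py <<'E'
from h import *
def tip(im,cam,y0,z=.055):
    P=camera_params(cam);xs=np.arange(.15,.25,.0005);acc=[]
    for y in np.arange(y0-.0025,y0+.0026,.001):
        l=np.c_[xs,np.full_like(xs,y)];w=l@RM+MC
        q=pix(cam,np.c_[w,np.full(len(w),z)],P).astype(np.float32)
        acc.append(cv2.remap(im.mean(2).astype(np.float32),q[:,0][None],q[:,1][None],cv2.INTER_CUBIC)[0])
    return xs,np.mean(acc,0)
def show(tag):
  for cam in ("top","side"):
    R=[]
    for im in (np.load(f"{cam}0.npz")["im"],cv2.imread(f"pics/{cam}{tag}.png")):
        best=[]
        xs,b=tip(im,cam,0.0); R.append(b); print(cam,[int(v) for v in b[::4]])
        xs,c=tip(im,cam,.02); print("  off-axis line",[int(v) for v in c[::4]])
E
python3 -c "
from pm import *
show('9')"
```

```text
top [193, 193, 193, 193, 193, 192, 193, 193, 193, 192, 191, 191, 190, 191, 192, 192, 192, 191, 191, 191, 192, 193, 193, 193, 192, 190, 187, 181, 170, 158, 152, 148, 148, 148, 149, 152, 157, 160, 158, 153, 149, 147, 146, 145, 140, 132, 125, 126, 134, 141]
  off-axis line [151, 151, 150, 151, 150, 144, 132, 114, 99, 93, 90, 87, 81, 77, 74, 73, 75, 81, 96, 115, 133, 145, 148, 149, 147, 144, 139, 139, 142, 145, 148, 149, 148, 149, 153, 159, 165, 167, 162, 155, 149, 147, 148, 147, 146, 142, 139, 137, 141, 145]
top [92, 91, 90, 89, 89, 88, 88, 87, 86, 85, 84, 83, 82, 91, 109, 137, 167, 184, 192, 196, 197, 198, 198, 197, 197, 196, 196, 197, 197, 198, 197, 197, 197, 198, 198, 196, 191, 183, 170, 159, 153, 151, 151, 149, 144, 137, 130, 131, 139, 146]
  off-axis line [96, 95, 93, 92, 91, 90, 90, 89, 88, 87, 87, 86, 85, 84, 83, 81, 81, 84, 96, 114, 134, 148, 152, 153, 151, 148, 144, 143, 146, 150, 152, 153, 153, 154, 157, 164, 171, 172, 167, 159, 153, 152, 152, 152, 151, 147, 143, 142, 145, 149]
side [199, 200, 203, 206, 206, 204, 201, 201, 204, 205, 203, 200, 199, 202, 204, 206, 207, 209, 209,
[... 212 characters left out ...]
 47, 46, 46, 47, 47, 47, 55, 78, 110, 136, 146, 147, 145, 139, 122, 104, 107, 129, 143, 145, 146, 145, 144, 147, 161, 181, 188, 172, 153, 145, 145, 146, 146, 138, 118, 99, 107, 131, 144, 146]
side [216, 208, 189, 186, 198, 208, 210, 207, 206, 207, 205, 202, 203, 204, 205, 208, 209, 210, 210, 208, 207, 207, 207, 206, 206, 205, 207, 210, 211, 211, 211, 208, 207, 207, 206, 202, 193, 172, 153, 147, 146, 147, 145, 137, 118, 102, 111, 132, 142, 145]
  off-axis line [223, 221, 200, 146, 79, 45, 43, 46, 48, 48, 48, 48, 47, 48, 48, 49, 56, 78, 110, 137, 147, 150, 149, 141, 126, 110, 111, 131, 145, 148, 148, 147, 146, 149, 162, 182, 191, 176, 155, 148, 147, 147, 147, 140, 121, 102, 112, 135, 146, 148]
```

```bash
cat >> pm.py <<'E'
def rear(tag):
    cam="side";P=camera_params(cam)
    for y in (-.04,-.03,-.02,.02,.03,.04):
        o=[]
        for im in (np.load("side0.npz")["im"],cv2.imread(f"pics/side{tag}.png")):
            xs=np.arange(.115,.185,.0005);acc=[]
            for dy in (-.002,0,.002):
                w=np.c_[xs,np.full_like(xs,y+dy)]@RM+MC
                q=pix(cam,np.c_[w,np.full(len(w),.055)],P).astype(np.float32)
                acc.append(cv2.remap(im.mean(2).astype(np.float32),q[:,0][None],q[:,1][None],cv2.INTER_LINEAR)[0])
            b=np.mean(acc,0);i=int(b[:110].argmax());k=i+int((b[i:]<140).argmax());o.append(xs[k-1]+.0005*(b[k-1]-140)/(b[k-1]-b[k]))
        print("plate rear edge y",y,np.round(o,4),"pushed mm",round((o[1]-o[0])*1000,1))
E
python3 -c "
from pm import *
rear('9');rear('8');rear('7');rear('5')"
```

```text
plate rear edge y -0.04 [0.1545 0.1806] pushed mm 26.1
plate rear edge y -0.03 [0.175  0.1751] pushed mm 0.2
plate rear edge y -0.02 [0.1424 0.1685] pushed mm 26.2
plate rear edge y 0.02 [0.1443 0.1562] pushed mm 11.9
plate rear edge y 0.03 [0.1391 0.1564] pushed mm 17.3
plate rear edge y 0.04 [0.1432 0.1565] pushed mm 13.3
plate rear edge y -0.04 [0.1545 0.1806] pushed mm 26.1
plate rear edge y -0.03 [0.175  0.1751] pushed mm 0.2
plate rear edge y -0.02 [0.1424 0.1565] pushed mm 14.1
plate rear edge y 0.02 [0.1443 0.152 ] pushed mm 7.7
plate rear edge y 0.03 [0.1391 0.1523] pushed mm 13.2
plate rear edge y 0.04 [0.1432 0.1523] pushed mm 9.2
plate rear edge y -0.04 [0.1545 0.1805] pushed mm 26.0
plate rear edge y -0.03 [0.175  0.1751] pushed mm 0.2
plate rear edge y -0.02 [0.1424 0.1504] pushed mm 8.0
plate rear edge y 0.02 [0.1443 0.1472] pushed mm 2.9
plate rear edge y 0.03 [0.1391 0.1471] pushed mm 8.0
plate rear edge y 0.04 [0.1432 0.1471] pushed mm 4.0
plate rear edge y -0.04 [0.1545 0.1808] pushed mm 26.3
plate rear edge y -0.03 [0.175  0.1752] pushed mm 0.2
plate rear edge y -0.02 [0.1424 0.1478] pushed mm 5.4
plate rear edge y 0.02 [0.1443 0.1446] pushed mm 0.3
plate rear edge y 0.03 [0.1391 0.1392] pushed mm 0.2
plate rear edge y 0.04 [0.1432 0.1435] pushed mm 0.3
```

The plate's rear edge (side view, y'=0.03) gives 8.0, 13.2 and 17.3 mm over the three steps. The TCP travel gives 7.9, 13.1 and 17.3 mm, so they agree. About 2.7 mm remains.

play_rows([
  [[0.001, 0.0002, 0.0003], 0],
  [[0.002, 0.0005, 0.0005], 0],
  [[0.003, 0.0007, 0.0005], 0],
  [[0.0033, 0.0008, 0.0005], 0],
])

```text
time: 11.98
tool_pos: [0.5852, 0.0409, 0.0238]
tool_rot: [0.0, 0.993, 0.119, -0.009]
contact_force: [-22.4, -6.2, 9.6]
gripper_width: 0.106
```

play_rows([
  [[0, 0, 0], 0],
  [[0, 0, 0], 0],
])

```text
time: 12.22
tool_pos: [0.5852, 0.0409, 0.0238]
tool_rot: [0.0, 0.993, 0.119, -0.009]
contact_force: [-21.6, -5.3, 9.3]
gripper_width: 0.111
```

```bash
python3 -c "
from pm import *
rep('10');rear('10')
s=cv2.imread('pics/side10.png');cv2.imwrite('pics/q10.png',cv2.resize(s[150:240,130:250],None,fx=6,fy=6,interpolation=cv2.INTER_CUBIC))"
```

```text
12.225 [0.58520472 0.04085038 0.02380124] loc [0.0568 0.0008] 13.61 Fl [-22.3  -0.1] 9.3 [-0.75  2.57  0.05] 0.11094275384849157
top 141 ((0.03305485472083092, -0.040679190307855606), (0.1352633237838745, 0.0792301744222641), 0.005003178957849741)
stop [] [ 0.18574476 -0.05282665]
side 753 ((0.07725376635789871, 0.0013655796647071838), (0.16391108930110931, 0.2254515141248703), 89.79393768310547)
stop [(110, 4), (114, 6), (116, 5), (118, 4), (122, 8), (128, 5), (130, 7), (134, 4), (136, 4), (138, 5), (140, 66), (142, 38), (144, 10), (148, 5), (150, 18), (152, 20), (154, 15), (156, 23), (158, 9), (162, 4), (170, 4)] [ 0.11099324 -0.06998853]
plate rear edge y -0.04 [0.1545 0.1806] pushed mm 26.1
plate rear edge y -0.03 [0.175  0.1752] pushed mm 0.2
plate rear edge y -0.02 [0.1424 0.1657] pushed mm 23.3
plate rear edge y 0.02 [0.1443 0.1589] pushed mm 14.6
plate rear edge y 0.03 [0.1391 0.1589] pushed mm 19.9
plate rear edge y 0.04 [0.1432 0.159 ] pushed mm 15.9
```

View pics/q10.png

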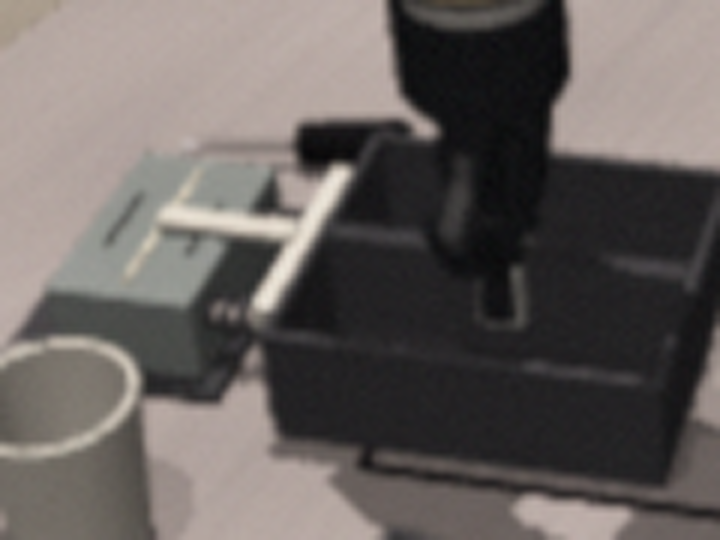

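The stop is in 19.9 mm, the tin is square and centred, and the pointer tip sits on the white line at crop (165,218). I now hold for over two seconds.

play_rows([
  [[0, 0, 0], 0],
  [[0, 0, 0], 0],
  [[0, 0, 0], 0],
  [[0, 0, 0], 0],
  [[0, 0, 0], 0],
])

```text
time: 12.95
tool_pos: [0.5852, 0.0408, 0.0238]
tool_rot: [0.0, 0.993, 0.119, -0.009]
contact_force: [-21.6, -6.6, 9.2]
gripper_width: 0.106
```

play_rows([
  [[0, 0, 0], 0],
  [[0, 0, 0], 0],
  [[0, 0, 0], 0],
  [[0, 0, 0], 0],
  [[0, 0, 0], 0],
])

```text
time: 13.58
tool_pos: [0.5852, 0.0409, 0.0238]
tool_rot: [0.0, 0.993, 0.119, -0.009]
contact_force: [-21.3, -5.9, 9.8]
gripper_width: 0.107
```

play_rows([
  [[0, 0, 0], 0],
  [[0, 0, 0], 0],
  [[0, 0, 0], 0],
  [[0, 0, 0], 0],
  [[0, 0, 0], 0],
])

```text
time: 14.2
tool_pos: [0.5852, 0.0408, 0.0238]
tool_rot: [0.0, 0.993, 0.119, -0.009]
contact_force: [-21.5, -5.1, 10.9]
gripper_width: 0.108
```

play_rows([
  [[0, 0, 0], 0],
  [[0, 0, 0], 0],
  [[0, 0, 0], 0],
  [[0, 0, 0], 0],
  [[0, 0, 0], 0],
])

```text
time: 14.82
tool_pos: [0.5852, 0.0409, 0.0238]
tool_rot: [0.0, 0.993, 0.119, -0.009]
contact_force: [-21.8, -5.0, 9.9]
gripper_width: 0.108
```

```bash
python3 -c "
from pm import *
rep('11');rear('11')"
```

```text
14.825 [0.58520332 0.04086656 0.02381206] loc [0.0568 0.0008] 13.62 Fl [-22.3   0.3] 9.9 [-0.79  2.51  0.03] 0.10833702470469156
top 141 ((0.03311077505350113, -0.040668338537216187), (0.1348630040884018, 0.07915786653757095), 0.03484868258237839)
stop [] [ 0.18539879 -0.04991286]
side 749 ((0.07566286623477936, 0.0023054182529449463), (0.22306478023529053, 0.1616804450750351), 0.5214640498161316)
stop [(110, 5), (114, 6), (116, 6), (118, 4), (120, 4), (122, 5), (126, 7), (128, 4), (130, 4), (134, 5), (136, 6), (138, 5), (140, 72), (142, 33), (144, 15), (148, 6), (150, 19), (152, 15), (154, 18), (156, 24), (158, 10), (168, 4), (172, 4), (182, 5), (186, 4)] [ 0.11055896 -0.06985441]
plate rear edge y -0.04 [0.1545 0.1806] pushed mm 26.1
plate rear edge y -0.03 [0.175  0.1751] pushed mm 0.2
plate rear edge y -0.02 [0.1424 0.1652] pushed mm 22.9
plate rear edge y 0.02 [0.1443 0.1589] pushed mm 14.6
plate rear edge y 0.03 [0.1391 0.1589] pushed mm 19.9
plate rear edge y 0.04 [0.1432 0.159 ] pushed mm 15.8
```

View pics/top11b.png

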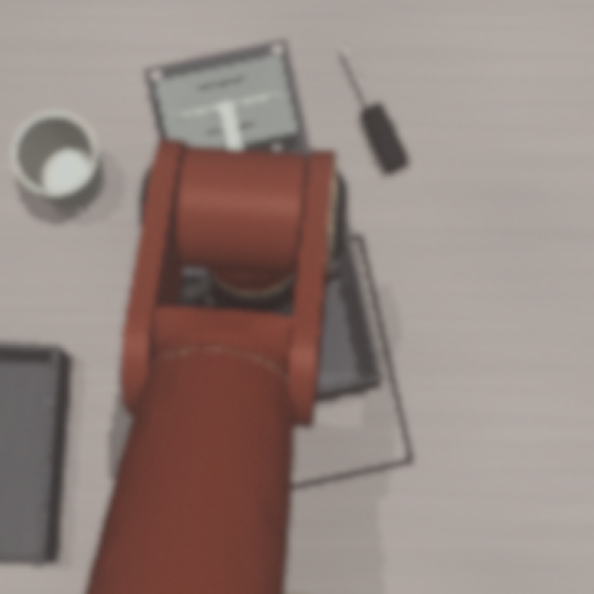

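The stop stayed at 19.9 mm and the tool did not drift over 2.6 s. The pointer tip at (225,105) lies on the white line, and the mug and screwdriver are where they were. I hand the job in.

```bash
python3 -c "
from h import *
print(ticket.job_done())"
```

```text
the job is handed in; nothing more can be done
None
```

I slid the double tin into the outline by its middle wall, let it stand there squarely, then slid it straight forward and pressed the stop in half-way. I held it there for over two seconds and handed the job in at about 15 s, still gripping and pressing.

**Last checks**
- **Press:** the stop was in 19.9 mm by the plate edge in the side view, and arm travel gave about 20.0 mm. The pointer tip is on the white line, and there was no drift over 2.6 s.
- **Square and centred:** the gripper's yaw was 13.62° against the jig's 13.6°. It was 0.8 mm off-centre by arm readings. Camera estimates of the tin's sideways offset disagreed by about 3 mm: -0.6 mm from the top and +2.2 mm from the side, measured in the outline.
- **Forces:** the wrist carried about 22 N forward. That is about 12 N from the spring, and I put the rest down to drag, because the tool was also pressing down about 10 N.
- **Lifting:** while sliding, the tool carried up to about 5 N of the tin's weight. I saw no rise in tool height and lowered the tool afterwards.
- **Other things:** the mug and screwdriver looked unmoved in the last picture. I did not measure the other things again at the end, but the arm's path did not go near them.

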